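# Nest three dippers on one upturned hook, largest first

### The job

Hang the three dippers on the upturned hook of the stand, nested one inside the other: the largest first, then the medium one, then the small one, with the cups on the side of the hook away from its column. Their eyes clamp the prong, so push each head fully home, the largest down onto the collar and each next one down onto the head below it, but gently: the collar must never take more than 30 N. Leave the other things on the bench where they are.

Things in the scene. Friction and masses are not known exactly. Their poses are not given: they have to be found in the camera images.
- hook_foot (a point): Foot of the hook's upright prong, on the prong's axis, on the top of the stand's arm, 88 mm above the bench (z up). The prong (8 mm thick steel rod, its last 7 mm tapering to 3 mm) can be set in height: its collar's top lies 12 to 36 mm above here, its tip 45 above that; this varies and is not measured: feel for it. Hung heads lie parallel to this frame, the cups on its -x side.
- stand: The stand, fixed to the bench (origin under the prong): base 150 x 100 x 10 mm, column at x = +45, arm 12 wide, forward to x = -6, with a lip down to 44 above the bench. The collar on the prong is hard rubber, 14 mm across. Heads stack on it, 12 mm each. Clamped eyes drag on the prong at 3 to 12 N; a head let go part way stays there; at the stop the push rises steeply. Nested cups have 4 mm play.
- bearing: A bystander: the ball bearing lying on the bench; leave it. Origin at the centre of its underside.
- tape_measure: A bystander: the pocket tape measure lying on the bench; leave it. Origin at the centre of its underside.
- pipe_elbow: A bystander: the grey pipe elbow lying on the bench; leave it. Origin at the centre of its underside.
- large_head (a point): Head of the large dipper (a black block on the strap of a metal cup): its centre, on the axis of its eye, 90 mm above the cup's underside. z up. 12 high, 18 wide along y (grip across it from above), x = -13 to +15; cup on the -x side. Vertical eye: 10.6 wide along y, wall at x = -4.3, and from the +x side a sprung pin, tip at x = +3, that gives 3 mm at 5 to 11 N.
- large_cup (a point): Cup of the large dipper: its axis, half-way up. Open metal cup, rim diameter 84 mm, bottom diameter 72, depth 48, wall and floor 3; stands on the bench. A strap 14 wide, 4 thick rises from its rim to the head, whose centre is 51 along +x and 66 up from here. About 0.14 kg in all.
- medium_head (a point): Head of the medium dipper (a black block on the strap of a metal cup): its centre, on the axis of its eye, 94 mm above the cup's underside. z up. 12 high, 26 wide along y (grip across it from above), x = -22 to +15; cup on the -x side. Vertical eye: 10.6 wide along y, wall at x = -4.3, and from the +x side a sprung pin, tip at x = +3, that gives 3 mm at 5 to 11 N.
- medium_cup (a point): Cup of the medium dipper: its axis, half-way up. Open metal cup, rim diameter 64 mm, bottom diameter 55, depth 48, wall and floor 3; stands on the bench. A strap 14 wide, 4 thick rises from its rim to the head, whose centre is 50 along +x and 70 up from here. About 0.12 kg in all.
- small_head (a point): Head of the small dipper (a black block on the strap of a metal cup): its centre, on the axis of its eye, 98 mm above the cup's underside. z up. 12 high, 34 wide along y (grip across it from above), x = -31 to +15; cup on the -x side. Vertical eye: 10.6 wide along y, wall at x = -4.3, and from the +x side a sprung pin, tip at x = +3, that gives 3 mm at 5 to 11 N.
- small_cup (a point): Cup of the small dipper: its axis, half-way up. Open metal cup, rim diameter 46 mm, bottom diameter 40, depth 46, wall and floor 3; stands on the bench. A strap 14 wide, 4 thick rises from its rim to the head, whose centre is 50 along +x and 75 up from here. About 0.1 kg in all.

How it is judged:
By the outcome, as a careful person would: the job done as asked, in the order asked, and still so for the second after the job is handed in, with the robot touching nothing.
It also fails if it takes over 72 s, if anything falls off the work surface, if the arm or the gripper's body presses on something with over 40 N, if the wrist force passes 120 N, or if a joint passes its speed limit or range.

### The arm

A 6-joint arm with a two-finger parallel gripper is mounted at the origin on a cart in front of the work surface, level with it; the furniture and walls round the work are solid. World frame = base frame: x ahead of the robot, y to its left, z up, the work surface at z = 0. Lengths are in m, angles in rad, forces in N, time in s.
With the tool pointing down it reaches from about 0.225 to 0.875 m from the base axis. Payload 3.4 kg.
Tool frame: the origin (TCP) lies at the very end of the fingers, on their centre line; the grasp point (between the pads) lies 19 mm behind it; z points along the fingers, y is the line along which they close (so a half turn about z gives the same grasp; the last joint's range is limited). The gripper opens to 85 mm and grips with 20 to 120 N. Pads are 22 mm wide; open, the fingers measure 114 mm over their backs; the gripper's body (76 mm by 85 mm) begins 54 mm behind the grasp point. The pads swing forward as they close: fully open they stand 13 mm farther back than shut.
Start: joints at [-1.228, 0.276, 1.505, -0, 1.361, -0.121], TCP at [0.257, -0.514, 0.231] pointing down, gripper open.
Joint ranges: [-2.89, 2.89], [-0.75, 2.08], [0.22, 2.7], [-1.18, 4.32], [0.11, 2.71], [-2.7, 2.7]. Speed limits (rad/s): [2.57, 2.57, 3.14, 3.14, 3.14, 3.14].

### API

Orientations are given as a unit quaternion [x, y, z, w].
In Python, from station import robot, fingers, planner, get_image, camera_params, readout gives the robot as it stands. The module is installed in compiled form; this text tells all that it offers. Calls block until the motion is done:
- robot.reach(position, orientation): joint-space move of the TCP to a pose.
- robot.move_l(position, v=0.15, rotation=None, contact_N=None): straight line of the TCP; rotation=None keeps the orientation; v is the mean speed in m/s. With contact_N (N) it stops when the force on the tool has changed by that much, and returns True; else False.
- robot.move_j(angles): joint-space move.
- fingers.set_gripper(opening, force=None): finger opening in m; force is the grip in N (None keeps the last); returns when the fingers have stopped.
- robot.dwell(seconds).
- planner.solve_ik(position, orientation): joint angles nearest the present ones, or None.
- get_image(name): name is "scene" or "top" or "wrist"; returns the picture (480x640x3 uint8, blue, green, red); there is no depth.
- camera_params(name): a dict with "fx", "fy", "cx", "cy" (pixels), "k1" (the pictures are not rectified: a ray, as slopes to the right and down, at radius r is drawn at 1 + k1 r^2 times it, then the intrinsics apply), "view" (4x4, takes a point from world to camera coordinates); the wrist camera has in their place "T_tool_cam" (4x4, takes a point from camera to tool coordinates, whose origin is the TCP and whose axes are the flange's). Camera axes: x right, y down, z forward; pixel columns grow to the right and rows downward; lengths in m; the calibration is good to about 2 mm. A picture is of the moment at which its call begins: read the wrist's pose just before it. camera_params takes no time and is no camera call.
A pose or a line that the arm cannot do raises robot.MotionError and nothing moves.
- robot.sign_off(): hands the job in; it is judged then, once.
Readings, each from a call of its own:
- readout.current_clock(): time.
- readout.current_qpos(): joint angles.
- readout.current_joint_velocities(): joint speeds.
- readout.current_joint_torque(): joint torques, N m.
- readout.current_position(): TCP position.
- readout.current_ee_rot(): TCP orientation.
- readout.current_ft_force(): force on the tool from outside, world axes, zero at the start.
- readout.current_ft_torque(): the same for the moment, N m.
- readout.current_gripper_width(): finger opening in m.
- readout.current_grasp_force(): force on a finger pad.
Only numpy, scipy, OpenCV 4.12 (cv2) and the standard library are available. Lean on these libraries where they do the work, as an engineer would, in place of code of your own. Each camera call takes 0.05 s, during which the arm holds its last target. There are 200 camera calls.

## Working session

There is one attempt and no reset: what is moved stays moved. The work goes in short steps, each a Python script; the robot and the scene stay as the last script left them, time stands still between calls to the robot, and variables do not carry over. Pictures are saved under pics/ and viewed, at most 10 in all, crops included, and the job is handed in when it is done.

```bash
mkdir -p pics; python3 - <<'E'
from station import *
import cv2,numpy as np
for n in("scene","top"):
    cv2.imwrite(f"pics/{n}0.png",get_image(n)); p=camera_params(n); print(n,{k:(np.round(v,3).tolist()) for k,v in p.items()})
print(camera_params("wrist"),readout.current_ee_rot(),readout.current_clock())
E
```

```text
scene {'fx': 551.397, 'fy': 551.397, 'cx': 319.377, 'cy': 243.675, 'k1': 0.017, 'view': [[-0.52, -0.854, -0.023, 0.323], [-0.427, 0.283, -0.859, 0.304], [0.74, -0.437, -0.511, 0.823], [0.0, 0.0, 0.0, 1.0]]}
top {'fx': 437.363, 'fy': 437.363, 'cx': 326.634, 'cy': 234.414, 'k1': 0.013, 'view': [[-0.019, -1.0, -0.001, 0.063], [-0.982, 0.019, -0.187, 0.582], [0.187, -0.002, -0.982, 0.931], [0.0, 0.0, 0.0, 1.0]]}
{'fx': 405.9862005853327, 'fy': 405.9862005853327, 'cx': 314.8102488441624, 'cy': 238.10089699582363, 'k1': -0.09266683322825296, 'T_tool_cam': array([[ 6.26249833e-04, -9.48662112e-01, -3.16290696e-01,
         8.21230358e-02],
       [ 9.99999778e-01,  5.21874082e-04,  4.14705607e-04,
        -9.34179665e-04],
       [-2.28351580e-04, -3.16290886e-01,  9.48662228e-01,
        -1.43792645e-01],
       [ 0.00000000e+00,  0.00000000e+00,  0.00000000e+00,
         1.00000000e+00]])} [ 9.73229331e-01  2.29834815e-01 -7.19874431e-05 -7.88243629e-04] 0.1
```

View pics/top0.png

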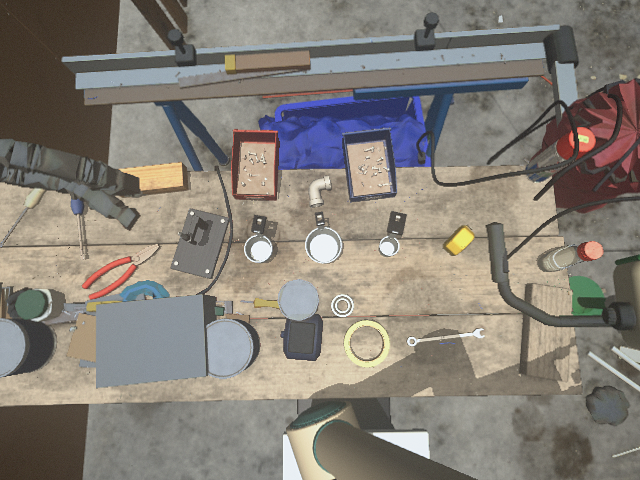

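View pics/scene0.png

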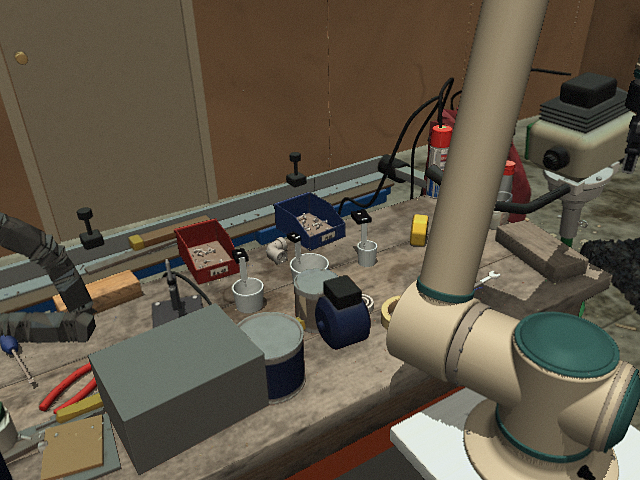

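The top view shows the stand at about (200,242), and the dippers at (259,248) medium, (323,245) large and (389,246) small, with their heads on the upper side. The scene view shows the prong at about (170,275). I'll measure them next.

```bash
cat > h.py <<'E'
from station import *
import cv2,numpy as np
from scipy.spatial.transform import Rotation as R
def rays(p,uv):
    K=np.array([[p["fx"],0,p["cx"]],[0,p["fy"],p["cy"]],[0,0,1.]])
    n=cv2.undistortPoints(np.float64(uv).reshape(-1,1,2),K,np.array([p["k1"],0,0,0,0]))[:,0]
    return np.c_[n,np.ones(len(n))]
def onplane(name,uv,z,T=None):
    p=camera_params(name); M=np.linalg.inv(p["view"]) if T is None else T@p["T_tool_cam"]
    d=rays(p,uv)@M[:3,:3].T; o=M[:3,3]
    return o+d*((np.asarray(z)-o[2])/d[:,2])[:,None]
def tool():
    T=np.eye(4);T[:3,3]=readout.current_position();T[:3,:3]=R.from_quat(readout.current_ee_rot()).as_matrix();return T
E
python3 - <<'E'
from h import *
a=cv2.imread("pics/top0.png")[180:290,160:420]
cv2.imwrite("pics/topc.png",cv2.resize(a,None,fx=3,fy=3,interpolation=cv2.INTER_CUBIC))
im=cv2.imread("pics/top0.png"); 
# rough: cups rim plane, stand base
print(onplane("top",[[259,248],[323,245],[389,246]],[.048,.048,.046]).round(3))
print(onplane("top",[[260,220],[322,217],[397,215]],[.096,.1,.104]).round(3))
print(onplane("top",[[200,242]],.01).round(3))
E
```

```text
[[ 0.556  0.206  0.048]
 [ 0.56   0.061  0.048]
 [ 0.556 -0.088  0.046]]
[[ 0.61   0.197  0.096]
 [ 0.613  0.062  0.1  ]
 [ 0.614 -0.1    0.104]]
[[0.579 0.35  0.01 ]]
```

View pics/topc.png

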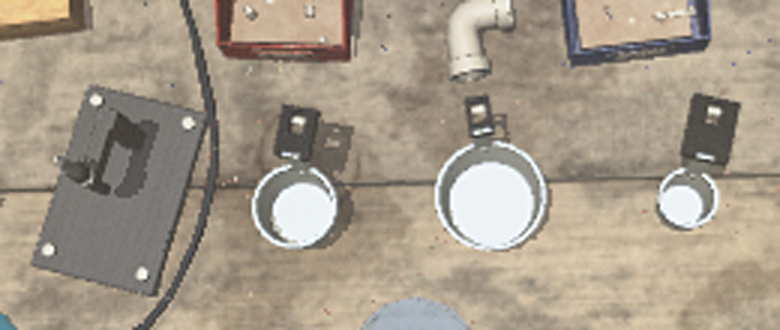

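The crop shows the stand base with corners at about (95,87), (207,115), (153,295) and (33,265), so its yaw is roughly -18°. The prong tip is near (62,162), and the head blocks are at (297,132), (480,117) and (712,130). Next I'll hold the wrist camera straight above the prong tip, where its height hardly affects the position.

```bash
cat >> h.py <<'E'
def q(yaw): return (R.from_euler("z",yaw,degrees=True)*R.from_euler("x",180,degrees=True)).as_quat()
def ux(yaw): return np.array([np.cos(np.radians(yaw)),np.sin(np.radians(yaw)),0])
def shot(name):
    T=tool(); im=get_image("wrist"); cv2.imwrite(f"pics/{name}.png",im); np.save(f"pics/{name}.npy",T); return im,T
E
python3 - <<'E'
from h import *
c=np.array([[95,87],[207,115],[153,295],[33,265]])/3+[160,180]
b=onplane("top",c,.01); print(b.round(3)); x=(b[0]+b[1]-b[2]-b[3])/2; yaw=np.degrees(np.arctan2(x[1],x[0]));print("len",np.linalg.norm(x),"yaw",yaw)
tip=onplane("top",[[180.7,234]],.157)[0]; foot=onplane("top",[[190,240]],.09)[0]; print(tip,foot)
yaw=round(yaw)
P=readout.current_position(); robot.move_l([P[0],P[1],.33],v=.3)
g=tip-.082*ux(yaw); g[2]=.25
robot.reach(g,q(yaw)); im,T=shot("w1")
print(readout.current_clock(),readout.current_qpos())
E
```

```text
[[0.659 0.373 0.01 ]
 [0.635 0.283 0.01 ]
 [0.493 0.322 0.01 ]
 [0.518 0.415 0.01 ]]
len 0.14689644604622507 yaw -15.923949907556489
[0.57016669 0.34652705 0.157     ] [0.56978183 0.34844231 0.09      ]
3.8333 [ 5.30048283e-01  3.26662329e-01  1.38428203e+00 -2.49837841e-04
  1.43051594e+00  2.38114586e+00]
```

View pics/w1.png

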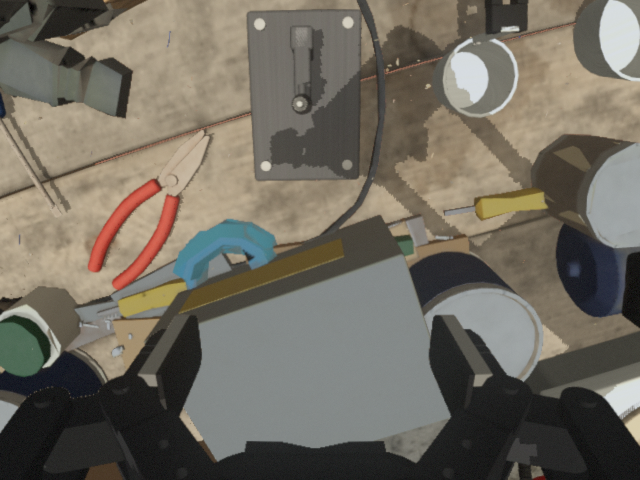

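The prong is seen almost end-on at (300,105), with the arm and column above it at (302,35). Four bright screws sit near (260,24), (348,22), (265,166) and (347,164). I'll refine the tip and the yaw from these.

```bash
python3 - <<'E'
from h import *
im=cv2.imread("pics/w1.png"); T=np.load("pics/w1.npy"); g=cv2.cvtColor(im,cv2.COLOR_BGR2GRAY)
S=[]
for u,v in [(260,24),(348,22),(265,166),(347,164)]:
    a=g[v-9:v+10,u-9:u+10].astype(float); m=a>(a.max()+np.median(a))/2; y,x=np.nonzero(m); S.append((u-9+x.mean(),v-9+y.mean())); print(S[-1],m.sum())
b=onplane("wrist",S,.011,T); print(b.round(4))
x=b[0]+b[1]-b[2]-b[3]; yv=b[0]+b[2]-b[1]-b[3]
print("yaw",np.degrees(np.arctan2(x[1],x[0])),np.degrees(np.arctan2(-yv[0],yv[1])),np.linalg.norm(x)/2,np.linalg.norm(yv)/2,"ctr",b.mean(0))
print(onplane("wrist",[[300,105]]*2,[.145,.169],T))
c=cv2.resize(im[80:130,270:340],None,fx=10,fy=10,interpolation=cv2.INTER_CUBIC); cv2.imwrite("pics/w1z.png",c)
E
```

```text
(np.float64(259.05882352941177), np.float64(23.686274509803923)) 102
(np.float64(347.44554455445547), np.float64(22.00990099009901)) 101
(np.float64(265.4320987654321), np.float64(165.62962962962962)) 81
(np.float64(346.65822784810126), np.float64(164.29113924050634)) 79
[[0.6494 0.3747 0.011 ]
 [0.6293 0.3008 0.011 ]
 [0.5297 0.4072 0.011 ]
 [0.5098 0.3334 0.011 ]]
yaw -15.203243255928289 -15.136752075752238 0.12393924633506481 0.07652898658558627 ctr [0.57955003 0.35402869 0.011     ]
[[0.57228627 0.35567247 0.145     ]
 [0.57208986 0.35486111 0.169     ]]
```

View pics/w1z.png

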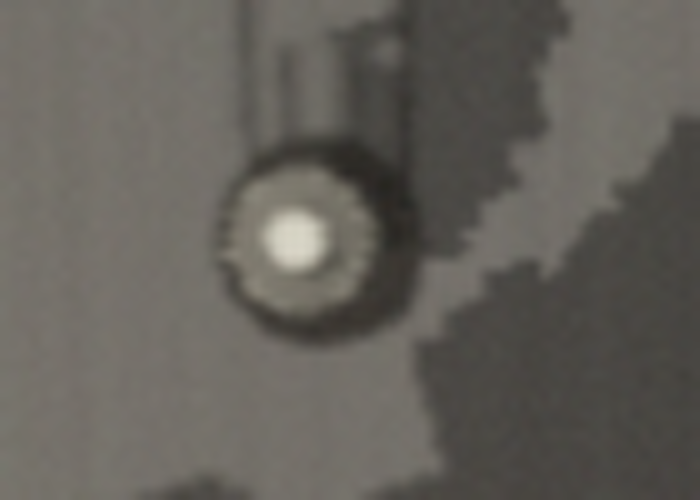

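The zoom shows the tip spot at full-image pixel (299.1,103.6), concentric with the rod. The stand yaw is -15.2°. Now I'll look at the three heads from straight above, the same way.

```bash
python3 - <<'E'
from h import *
T=np.load("pics/w1.npy"); tip=onplane("wrist",[[299.1,103.6]],.157,T)[0]; print("tip",tip); np.save("tip.npy",tip)
t0=readout.current_clock(); L=[]
P=readout.current_position()
for n,h,yaw in [("medium",(.605,.197),-9.5),("small",(.605,-.1),-11.7),("large",(.613,.062),1)]:
    g=np.r_[h,0]-.082*ux(yaw); g[2]=.20
    robot.reach(g,q(yaw)); im,_=shot("h_"+n); L.append(im[20:220,210:430])
cv2.imwrite("pics/heads.png",np.hstack(L)); print(readout.current_clock()-t0)
E
```

```text
tip [0.57305547 0.35553417 0.157     ]
2.6334000000000004
```

View pics/heads.png

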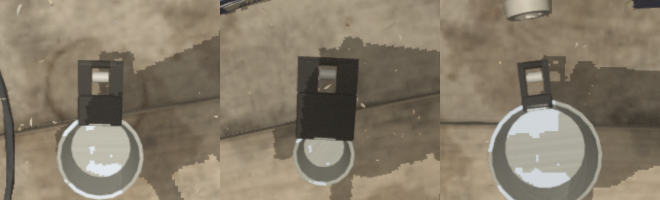

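All three heads show as black blocks with a bright pin in the eye: medium at (100,92), small at (326,97) and large at (535,85). I'll fit rectangles to the dark masks.

```bash
python3 - <<'E'
from h import *
L=[];out={}
for n,c,zt,xs,w in [("medium",(310,112),.1,(-22,15),26),("small",(316,117),.104,(-31,15),34),("large",(305,105),.096,(-13,15),18)]:
    im=cv2.imread(f"pics/h_{n}.png"); T=np.load(f"pics/h_{n}.npy")
    m=(im.max(2)<62).astype(np.uint8)
    m=cv2.morphologyEx(m,cv2.MORPH_OPEN,np.ones((3,3)))
    k,lab,st,_=cv2.connectedComponentsWithStats(m[20:220,210:430].copy())
    i=1+np.argmax(st[1:,4]); mm=(lab==i).astype(np.uint8)
    ct=max(cv2.findContours(mm,cv2.RETR_EXTERNAL,cv2.CHAIN_APPROX_NONE)[0],key=cv2.contourArea)
    box=cv2.boxPoints(cv2.minAreaRect(ct))+[210,20]
    W=onplane("wrist",box,zt,T)
    # long/short by direction closest to tool x
    tx=T[:2,0]; s=np.argsort(W[:,:2]@tx); back,front=W[s[:2]],W[s[2:]]
    x=(front.mean(0)-back.mean(0))[:2]; ty=np.array([-tx[1],tx[0]])
    yf=sorted(front,key=lambda p:p[:2]@ty); yb=sorted(back,key=lambda p:p[:2]@ty)
    d=np.r_[[yf[1][:2]-yf[0][:2]],[yb[1][:2]-yb[0][:2]]]
    yaw=np.degrees(np.arctan2(x[1],x[0])); u=ux(yaw)[:2]
    e1=front.mean(0)[:2]-.015*u; e2=back.mean(0)[:2]-xs[0]*1e-3*u
    print(n,st[i],"len",np.linalg.norm(x),"wid",np.linalg.norm(d,axis=1),"yaw",yaw,"eye",e1,e2)
    L.append(np.hstack([im[20:220,210:430],cv2.merge([mm*255]*3)]))
cv2.imwrite("pics/m.png",np.vstack(L))
E
```

```text
medium [ 86  92  36  33 947] len 0.018371056244073883 wid [0.02029956 0.0207186 ] yaw -9.589134052568625 eye [0.58647192 0.20279843] [0.60484058 0.19969518]
small [  80   58   58   82 3496] len 0.04555756817091005 wid [0.03028712 0.03186629] yaw -15.367618908691012 eye [ 0.60444761 -0.09987442] [ 0.60487422 -0.09999166]
large [193   0  27   8 189] len 0.003738544479641093 wid [0.01480487 0.01485293] yaw 4.103319906847606 eye [0.64547323 0.00734817] [0.66967249 0.0090842 ]
```

View pics/m.png

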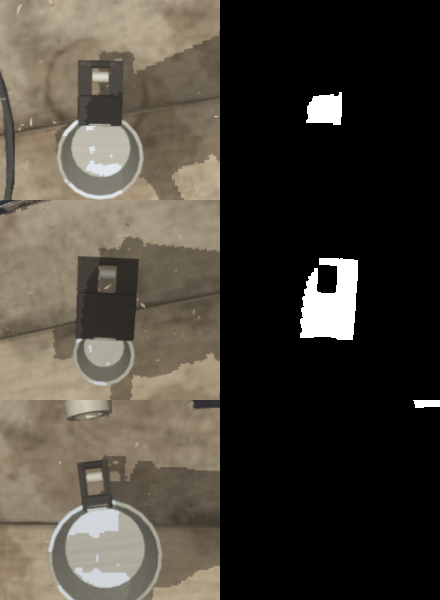

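The threshold misses the sunlit parts of the black blocks. I'll use a higher one plus a low-colour test, taking the component nearest the expected spot.

```bash
cat > head.py <<'E'
from h import *
D={"medium":((309,110),.1,(-22,15)),"small":((316,117),.104,(-31,15)),"large":((305,105),.096,(-13,15))}
def measure(n,thr=100):
    c,zt,xs=D[n]
    im=cv2.imread(f"pics/h_{n}.png").astype(int); T=np.load(f"pics/h_{n}.npy")
    m=((im.max(2)<thr)&(im[...,2]-im[...,0]<16)).astype(np.uint8)
    m=cv2.morphologyEx(m,cv2.MORPH_OPEN,np.ones((3,3)))
    k,lab,st,cen=cv2.connectedComponentsWithStats(m)
    i=1+min(range(k-1),key=lambda j:np.hypot(*(cen[j+1]-c))+(1e3 if st[j+1,4]<250 else 0)); mm=(lab==i).astype(np.uint8)
    ct=max(cv2.findContours(mm,cv2.RETR_EXTERNAL,cv2.CHAIN_APPROX_NONE)[0],key=cv2.contourArea)
    W=onplane("wrist",ct[:,0].astype(float),zt,T)[:,:2]
    (cx,cy),(a,b),ang=cv2.minAreaRect((W*1e4).astype(np.float32))
    if a<b: ang+=90; a,b=b,a
    ang=(ang+90)%180-90
    u=ux(ang)[:2]; eye=np.array([cx,cy])/1e4-(xs[0]+xs[1])/2e3*u
    hi=(W@u).max(); e=eye+u*(hi-.015-eye@u)
    return dict(px=st[i].tolist(),len=round(a/10,1),wid=round(b/10,1),yaw=round(ang,2),eye=eye.round(4).tolist(),eye_front=e.round(4).tolist()),mm
E
python3 - <<'E'
from head import *
for n in D:
    for t in (85,100): print(n,t,measure(n,t)[0])
im=cv2.imread("pics/h_large.png");print(im[85,300:330].tolist()[::4]); print(im[60:130,304].tolist()[::5])
E
```

```text
medium 85 {'px': [288, 81, 45, 65, 2177], 'len': 36.1, 'wid': 25.5, 'yaw': -11.26, 'eye': [0.6043, 0.2017], 'eye_front': [0.6039, 0.2018]}
medium 100 {'px': [288, 81, 45, 65, 2278], 'len': 36.5, 'wid': 25.6, 'yaw': -10.52, 'eye': [0.6041, 0.2018], 'eye_front': [0.6039, 0.2019]}
small 85 {'px': [286, 77, 62, 84, 4261], 'len': 45.9, 'wid': 33.8, 'yaw': -14.47, 'eye': [0.6049, -0.0985], 'eye_front': [0.6048, -0.0985]}
small 100 {'px': [286, 77, 62, 84, 4271], 'len': 45.9, 'wid': 33.8, 'yaw': -14.47, 'eye': [0.6049, -0.0985], 'eye_front': [0.6048, -0.0985]}
large 85 {'px': [288, 80, 34, 49, 840], 'len': 27.1, 'wid': 17.8, 'yaw': 7.44, 'eye': [0.6109, 0.07], 'eye_front': [0.6105, 0.0699]}
large 100 {'px': [288, 80, 35, 52, 877], 'len': 27.8, 'wid': 17.8, 'yaw': 7.44, 'eye': [0.6106, 0.07], 'eye_front': [0.6105, 0.0699]}
[[55, 58, 64], [53, 59, 62], [50, 55, 60], [59, 66, 68], [63, 68, 72], [78, 94, 105], [69, 82, 94], [68, 83, 92]]
[[99, 121, 136], [100, 122, 135], [105, 124, 139], [104, 126, 141], [84, 100, 114], [53, 59, 62], [92, 111, 126], [177, 191, 196], [149, 164, 169], [104, 124, 139], [101, 123, 136], [55, 61, 67], [65, 69, 72], [98, 106, 110]]
```

The block sizes come out within 0.5 mm of those given, so these positions are good. Now I'll grasp the large dipper, carry it and feel it down.

```bash
cat > act.py <<'E'
from head import *
YS=-15.17; tip=np.load("tip.npy")
HZ={"large":.090,"medium":.094,"small":.098}; W={"large":.018,"medium":.026,"small":.034}
G=-.017   # TCP relative to head centre
def rep(s): print(s,"t",round(readout.current_clock(),2),"z",round(readout.current_position()[2]-G,4),"F",np.round(readout.current_ft_force(),1),"w",round(readout.current_gripper_width(),4))
def pick(n,force=80):
    r=measure(n)[0]; e=np.array(r["eye_front"]); y=r["yaw"]; z=HZ[n]+G
    fingers.set_gripper(W[n]+.026)
    robot.reach([*e,z+.07],q(y)); robot.move_l([*e,z],v=.12); fingers.set_gripper(W[n]-.004,force=force); rep("grip")
    assert abs(readout.current_gripper_width()-W[n])<.004
    robot.move_l([*e,.23+G],v=.2); rep("lifted")
def over(z): 
    p=tip+.0003*ux(YS); return [p[0],p[1],z+G]
E
python3 - <<'E'
from act import *
pick("large")
robot.reach(over(.23),q(YS)); robot.move_l(over(.185),v=.1); robot.dwell(.2); rep("above")
c=robot.move_l(over(.098),v=.02,contact_N=16); rep(c)
E
```

```text
grip t 8.52 z 0.0912 F [ 0.4 -1.6  3.5] w 0.0164
lifted t 9.37 z 0.2284 F [ 0.8 -0.1 -1. ] w 0.0165
above t 11.28 z 0.186 F [ 0.3  0.7 -2.7] w 0.0165
True t 14.32 z 0.116 F [-0.4 -0.1  4.2] w 0.0164
```

```bash
python3 - <<'E'
from act import *
for i in range(8):
    z=readout.current_position()[2]
    p=over(0);p[2]=z-.0007
    c=robot.move_l(p,v=.01,contact_N=14); rep(c)
    if readout.current_ft_force()[2]>16: break
cv2.imwrite("pics/a1.png",get_image("wrist")); cv2.imwrite("pics/a2.png",get_image("scene")[200:360,80:320])
E
```

```text
False t 14.79 z 0.1161 F [ 3.4 -1.4  4.9] w 0.0168
False t 15.04 z 0.116 F [ 2.8 -1.8  5.1] w 0.0169
False t 15.29 z 0.116 F [ 3.  -2.   5.9] w 0.016
False t 15.54 z 0.1161 F [ 3.6 -2.5  5.5] w 0.0166
False t 15.79 z 0.1161 F [ 3.6 -2.1  5.5] w 0.0164
False t 16.04 z 0.116 F [ 3.7 -2.   5.3] w 0.0162
False t 16.29 z 0.116 F [ 3.5 -1.3  5.3] w 0.0162
False t 16.54 z 0.1161 F [ 3.5 -2.   6. ] w 0.0161
```

View pics/a1.png

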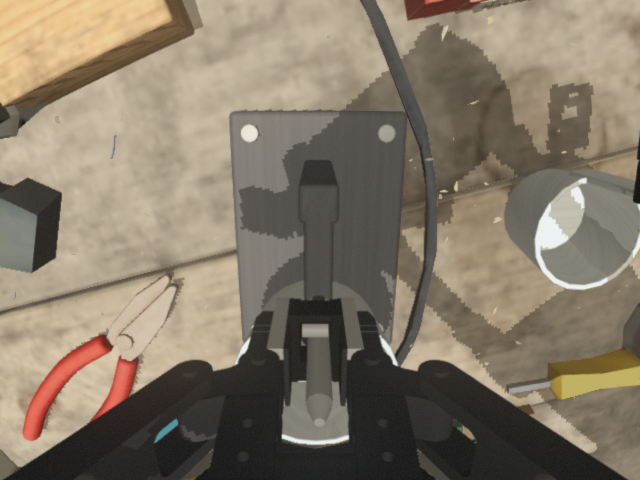

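The wrist view shows the prong through the eye, with its tip at about (318,415), and the cup hanging below on the near side. The arm is compliant, so I'll step the commanded height down and watch the force.

```bash
cat >> act.py <<'E'
def press(z,lim,step=.0006,n=14,v=.012):
    """lower the commanded head height in small steps until the vertical force reaches lim"""
    for i in range(n):
        z-=step; c=robot.move_l(over(z),v=v,contact_N=14); rep((c,round(z,4)))
        if readout.current_ft_force()[2]>lim: break
    return z
E
python3 - <<'E'
from act import *
press(.1155,17)
E
```

```text
(False, 0.1149) t 16.89 z 0.116 F [ 2.7 -2.   7.3] w 0.0164
(False, 0.1143) t 17.14 z 0.116 F [ 3.  -2.1  9.7] w 0.0163
(False, 0.1137) t 17.39 z 0.116 F [ 1.3 -2.4 11.9] w 0.0163
(False, 0.1131) t 17.64 z 0.1159 F [ 0.9 -3.8 13. ] w 0.0164
(False, 0.1125) t 17.89 z 0.1159 F [ 1.2 -3.9 15.7] w 0.0168
(False, 0.1119) t 18.14 z 0.1158 F [ 0.2 -4.5 17.8] w 0.0167
```

The head sits rigidly at 0.115 m while the push rises to about 20 N. That puts the collar 21 mm above the foot, inside the given range, so it is home. Releasing it and doing the medium one.

```bash
cat >> act.py <<'E'
def release(n):
    p=readout.current_position(); fingers.set_gripper(W[n]+.03); rep("open")
    robot.move_l([p[0],p[1],.23+G],v=.2)
def hang(n,zexp):
    pick(n); robot.reach(over(.23),q(YS)); robot.move_l(over(.178),v=.1); robot.dwell(.2); rep("above")
    c=robot.move_l(over(zexp-.004),v=.02,contact_N=16); rep(c)
E
python3 - <<'E'
from act import *
release("large")
cv2.imwrite("pics/b1.png",get_image("wrist"))
hang("medium",.1275)
E
```

```text
open t 18.55 z 0.1107 F [ 0.1  0.3 -0.6] w 0.0474
grip t 21.37 z 0.0952 F [ 0.1 -0.4  4. ] w 0.0241
lifted t 22.2 z 0.2284 F [-0.8 -0.7 -1.5] w 0.0246
above t 23.74 z 0.179 F [ 0.2 -0.4 -2. ] w 0.0246
True t 26.02 z 0.1282 F [-2.  -0.   3.4] w 0.0243
```

It stopped at 0.127 m against an expected 0.1268 m. Pressing to confirm, then the small one.

```bash
python3 - <<'E'
from act import *
press(.1275,17,step=.0012,n=7)
assert .1265<readout.current_position()[2]-G<.129
release("medium")
hang("small",.1395)
E
```

```text
(False, 0.1263) t 26.33 z 0.1281 F [-2.5 -0.9 10.6] w 0.0245
(False, 0.1251) t 26.58 z 0.128 F [-2.1 -2.6 14.9] w 0.0247
(False, 0.1239) t 26.83 z 0.1279 F [-4.5 -2.5 19.3] w 0.0246
open t 27.24 z 0.1228 F [-0.2  0.1  0.6] w 0.0559
grip t 30.92 z 0.0993 F [ 0.3 -0.4  4.5] w 0.0323
lifted t 31.73 z 0.2284 F [-0.3 -1.5 -0.9] w 0.0324
above t 34.26 z 0.1791 F [ 0.8 -1.   6. ] w 0.0324
True t 34.89 z 0.1787 F [-1.  -1.1  7.6] w 0.0325
```

It touched early, at 0.179 m, which is the height where the small cup meets the medium cup's rim. I'll back up and look.

```bash
python3 - <<'E'
from act import *
robot.move_l(over(.20),v=.1); rep("up")
a=get_image("wrist"); b=get_image("scene")[220:330,100:260]; t=get_image("top")[190:290,150:250]
b=cv2.resize(b,(480,330),interpolation=cv2.INTER_CUBIC)
t=cv2.resize(t,(300,300),interpolation=cv2.INTER_CUBIC)
# before/after composite
o=np.zeros((600,800,3),np.uint8); o[:270,:320]=a[180:450,160:480]; o[:330,320:]=b; o[300:600,:300]=t
w=cv2.imread("pics/b1.png"); o[330:600,400:720]=w[180:450,160:480]
cv2.imwrite("pics/c1.png",o)
E
```

```text
up t 35.27 z 0.2 F [ 0.1 -0.9 -1.1] w 0.032
```

View pics/c1.png

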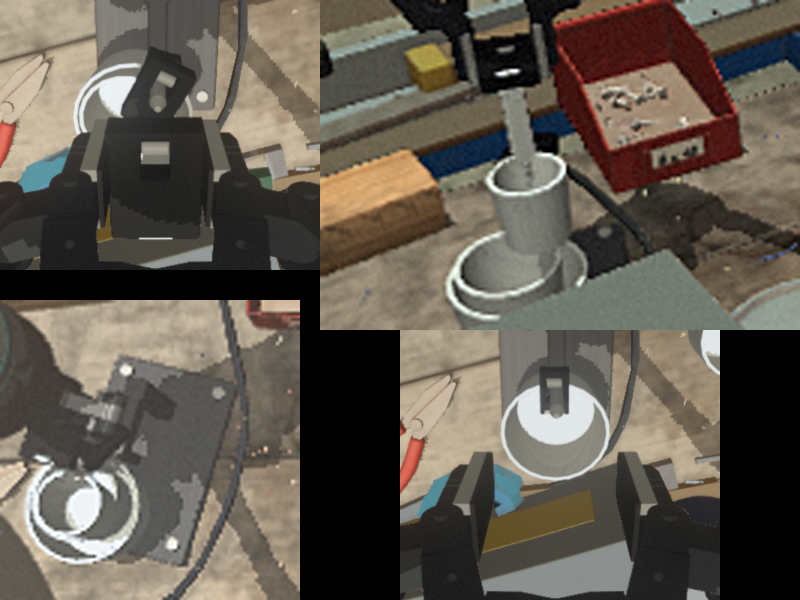

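The medium head (top-left panel) is twisted about 30° round the prong, with its cup swung to the left. The joint-space carry arced in from behind and the small cup must have brushed it. I'll back off upwards and measure the twist from straight above.

```bash
python3 - <<'E'
from act import *
robot.move_l(over(.307),v=.2)
p=np.array(over(.307))-.082*ux(YS); robot.move_l(p,v=.2)
im,T=shot("d1"); rep("")
M=T@camera_params("wrist")["T_tool_cam"]
def pix(X):
    X=np.linalg.inv(M)@np.r_[X,1]; s=X[:2]/X[2]; c=camera_params("wrist"); s=s*(1+c["k1"]*(s@s)); return s*[c["fx"],c["fy"]]+[c["cx"],c["cy"]]
t=tip.copy(); t[2]=.154; print(pix(t))
c=im[20:220,200:440]; cv2.imwrite("pics/d1z.png",cv2.resize(c,None,fx=3,fy=3,interpolation=cv2.INTER_CUBIC))
E
```

```text
t 36.71 z 0.3064 F [ 1.  -0.  -0.8] w 0.0326
[317.00820414 105.8372817 ]
```

View pics/d1z.png

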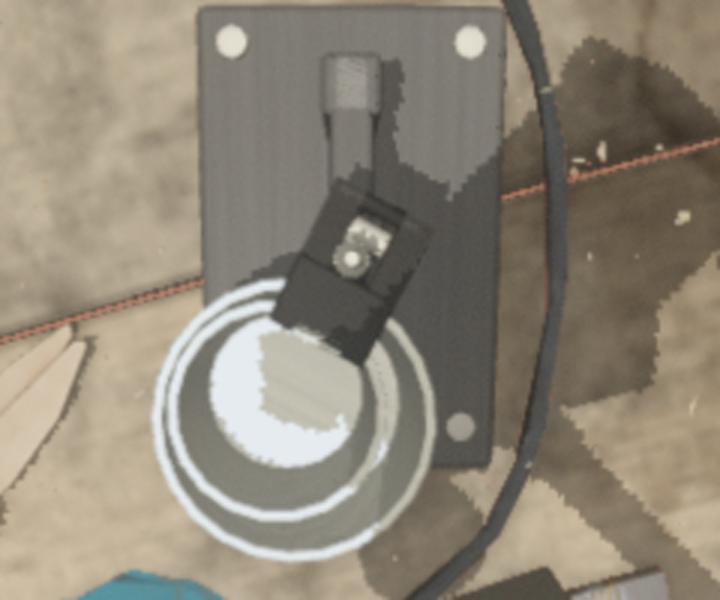

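The medium head is twisted about -25° relative to the stand: its cup is at (283,410) and the prong at (351,257). The large cup at (294,417) is about 20° off. I'll dip the held small cup into the medium cup, head above the prong tip, and swing the nest back. I'll measure the cups by their rim circles.

```bash
cat >> act.py <<'E'
def rims(name,T=None):
    im=cv2.imread(f"pics/{name}.png"); T=np.load(f"pics/{name}.npy"); c=camera_params("wrist")
    g=cv2.cvtColor(im,cv2.COLOR_BGR2GRAY)[20:230,200:440]; g=cv2.resize(g,None,fx=3,fy=3,interpolation=cv2.INTER_CUBIC)
    out={}
    for n,z,r in (("medium",.081,.032),("large",.073,.042)):
        rp=3*c["fx"]*r/((T@c["T_tool_cam"])[2,3]-z)
        h=cv2.HoughCircles(g,cv2.HOUGH_GRADIENT,1,60,param1=120,param2=12,minRadius=int(rp*.95),maxRadius=int(rp*1.06))
        for u,v,rr in h[0][:2]:
            P=onplane("wrist",[[u/3+200-.33,v/3+20-.33]],z,T)[0]; d=tip[:2]-P[:2]
            dy=(np.degrees(np.arctan2(d[1],d[0]))-YS)
            print(n,"px",u,v,rr,"dist",round(np.linalg.norm(d),4),"twist",round(dy,1))
E
python3 - <<'E'
from act import *
rims("d1")
for y in (-28,-1): print(planner.solve_ik(over(.165),q(y)))
E
```

```text
medium px 278.5 410.5 110.8 dist 0.0467 twist -26.3
large px 294.5 418.5 142.6 dist 0.0481 twist -20.0
[ 4.51913272e-01  4.74434636e-01  1.40236458e+00 -4.44089210e-16
  1.26479344e+00  2.51140179e+00]
[ 4.51913272e-01  4.74434636e-01  1.40236458e+00 -4.44089210e-16
  1.26479344e+00  2.04016289e+00]
```

```bash
python3 - <<'E'
from act import *
def pose(tw,yaw,z):   # small cup at twist tw round the prong, tool at yaw
    P=tip-.050*ux(YS+tw)+.050*ux(yaw); return [P[0],P[1],z+G]
robot.move_l(pose(-25.5,-28,.306),v=.2,rotation=q(-28))
robot.move_l(pose(-25.5,-28,.19),v=.15)
c=robot.move_l(pose(-25.5,-28,.165),v=.03,contact_N=5); rep(("in",c))
if not c:
    for k in np.linspace(0,1,9)[1:]:
        tw=-25.5+k*(12.5+25.5); yaw=-28+k*(YS+12.5+28)
        c=robot.move_l(pose(tw,yaw,.165),v=.05,rotation=q(yaw),contact_N=12); rep((round(tw),c))
        if c: break
    else:
        robot.move_l(pose(tw-4,yaw-4,.165),v=.05,rotation=q(yaw-4))
    p=readout.current_position(); robot.move_l([p[0],p[1],.29],v=.2)
    p=np.array(over(.307))-.082*ux(YS); robot.move_l(p,v=.2,rotation=q(YS))
    shot("d2"); rims("d2"); rep("")
E
```

```text
('in', False) t 39.2 z 0.1652 F [ 0.8  0.6 -0.7] w 0.0325
(-21, False) t 39.45 z 0.1653 F [-0.4 -1.  -1.1] w 0.0325
(-16, False) t 39.7 z 0.1652 F [ 0.1  0.7 -1.9] w 0.0329
(-11, False) t 39.95 z 0.1652 F [ 0.3 -0.3 -0.8] w 0.0325
(-6, False) t 40.2 z 0.165 F [ 0.9 -0.  -1.5] w 0.0328
(-2, False) t 40.45 z 0.1649 F [-0.3  0.5 -0.7] w 0.0322
(3, False) t 40.7 z 0.1649 F [ 0.4  0.1 -1. ] w 0.0325
(8, False) t 40.95 z 0.165 F [-0.1 -0.6 -1.7] w 0.032
(12, False) t 41.2 z 0.165 F [ 0.8  0.6 -1.4] w 0.0324
medium px 362.5 420.5 108.6 dist 0.0463 twist 5.0
large px 338.5 417.5 137.1 dist 0.0464 twist -3.5
 t 42.92 z 0.3062 F [-0.4 -0.6 -0.9] w 0.0324
```

The swing worked: medium is at +5° and large at -3.5°. I'll repeat it once, over and back, to centre both, then set the small one down.

```bash
python3 - <<'E'
from act import *
def pose(tw,z): P=over(z); return P
def tw(t,z,**k): return robot.move_l(over(z),rotation=q(YS+t),**k)
tw(3,.307,v=.2); tw(3,.19,v=.2)
c=tw(3,.165,v=.04,contact_N=5); rep(("in",c)); assert not c
for t in (10,16.5,8,0,-6.5,0):
    # rotation about the prong only: step in small angles
    P=np.array(over(.165)); robot.reach(P,q(YS+t)); rep(t)
robot.dwell(.2)
c=robot.move_l(over(.1365),v=.02,contact_N=16); rep(c)
E
```

```text
('in', False) t 44.98 z 0.165 F [ 0.6 -0.5 -0.9] w 0.0325
10 t 45.23 z 0.1654 F [ 0.6  0.3 -0.5] w 0.0321
16.5 t 45.48 z 0.1652 F [ 0.2 -0.4 -1. ] w 0.0325
8 t 45.75 z 0.165 F [ 0.3  0.2 -0.9] w 0.0327
0 t 46.01 z 0.165 F [ 0.1  0.8 -2. ] w 0.0325
-6.5 t 46.26 z 0.165 F [-0.1 -0.8 -1.1] w 0.0323
0 t 46.51 z 0.165 F [ 0.   0.5 -1.2] w 0.0324
True t 47.92 z 0.141 F [-1.3  0.2  4.1] w 0.0324
```

```bash
python3 - <<'E'
from act import *
press(.140,17,step=.0012,n=7)
E
```

```text
(False, 0.1388) t 48.21 z 0.1409 F [-0.7 -0.1  9.2] w 0.0321
(False, 0.1376) t 48.46 z 0.1406 F [-1.8 -1.8 12.5] w 0.0325
(False, 0.1364) t 48.71 z 0.1405 F [-2.7 -2.7 17.6] w 0.0326
```

It is within 0.4 mm of the expected height. A little more push, still under 30 N, makes sure nothing below was lifted by the knock. Then I'll release and measure.

```bash
python3 - <<'E'
from act import *
press(.1364,24,step=.0008,n=5)
release("small")
p=np.array(over(.307))-.082*ux(YS); robot.move_l(p,v=.2,rotation=q(YS))
im,T=shot("d3"); rims("d3")
# small head top: z=.145
import head
cv2.imwrite("pics/h_small.png",im); np.save("pics/h_small.npy",T)
head.D["small"]=((317,110),.145,(-31,15))
for t in (70,85): print(measure("small",t)[0])
print("tip",tip[:2]); rep("")
E
```

```text
(False, 0.1356) t 48.96 z 0.1405 F [-4.9 -2.9 20.1] w 0.0324
(False, 0.1348) t 49.21 z 0.1405 F [-5.4 -3.1 23.3] w 0.0328
(False, 0.134) t 49.46 z 0.1404 F [-5.6 -4.4 25.6] w 0.0323
open t 49.87 z 0.1329 F [-0.6 -0.5 -0.5] w 0.0644
medium px 349.5 421.5 109.8 dist 0.0468 twist 0.7
large px 345.5 420.5 136.8 dist 0.0476 twist -0.7
large px 342.5 347.5 142.8 dist 0.0266 twist -3.2
{'px': [295, 80, 45, 69, 1807], 'len': 45.7, 'wid': 29.9, 'yaw': -16.49, 'eye': [0.5734, 0.3544], 'eye_front': [0.5733, 0.3544]}
{'px': [289, 38, 78, 112, 4981], 'len': 72.7, 'wid': 51.9, 'yaw': -15.57, 'eye': [0.5842, 0.3446], 'eye_front': [0.5971, 0.3411]}
tip [0.57305547 0.35553417]
 t 51.27 z 0.3055 F [ 0.7 -0.9 -0.2] w 0.0637
```

The stop is rigid, the twists are within about 1°, and the small head is straight and on the prong. The gripper is clear, so I'm handing in.

```bash
python3 -c "
from station import *
print(robot.sign_off(), readout.current_clock())"
```

```text
the job is handed in; nothing more can be done
the job is handed in; nothing more can be done
```

All three dippers are hung nested, large then medium then small, and pressed home with about 27 N at most; on the way in the small dipper apparently knocked the hung pair about 25° round, which I swung back to within about 1° by camera before handing in at about 51 s.

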